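Drift the splitter's bed plate into line and fit its bolt

ROBOT

A 7-joint arm with a two-finger parallel gripper is mounted at the origin on the work surface. World frame = base frame: x ahead of the robot, y to its left, z up, the work surface at z = 0. Lengths are in m, angles in rad, forces in N, time in s.
With the tool pointing down it reaches from about 0.425 to 0.925 m from the base axis. Payload 6.8 kg.
Tool frame: the origin (TCP) lies midway between the tips of the shut fingers; the grasp point (between the pads) lies 19 mm behind it; z points along the fingers, y is the direction in which the jaws open and shut (so a half turn about z gives the same grasp; the last joint's range is limited). The gripper opens to 85 mm and grips with 20 to 120 N. Pads are 22 mm wide; open, the fingers measure 114 mm over their backs; the gripper's body (76 mm by 85 mm) begins 54 mm behind the grasp point. The pads swing forward as they close: fully open they stand 13 mm farther back than shut.
Start: joints at [1.133, 0.477, 0.022, 1.555, -0.011, 1.109, -0.083], TCP at [0.219, -0.639, 0.231] pointing down, gripper open.
Joint ranges: [-2.96, 2.96], [-0.34, 2.1], [-1.41, 1.46], [0.24, 2.44], [-1.37, 4.51], [0.17, 1.92], [-2.96, 2.96]. Speed limits (rad/s): [2.39, 2.39, 3.14, 3.14, 3.14, 3.14, 3.14].

INTERFACE

Orientations are given as a 3x3 rotation matrix whose columns are the frame's x, y, z axes.
In Python, from plant import sensors, imaging, bot gives the robot as it stands.
- The arm moves only by the shell command python3 -m handwheel 'ROWS' [FORCE]. ROWS is JSON, a list of rows, each an object with "gripper": the opening, from -1 (shut) to 1 (fully open), so that 0 is half open; "xyz": the shift along the tool's x, y, z in mm, a list of three; "delta_rot": the turn, a rotation vector about the tool's x, y, z in degrees, a list of three. In form: [{"gripper": gripper, "xyz": [x, y, z], "delta_rot": [ax, ay, az]}, ...]. A call has 1 to 12 rows; each row shifts and turns the commanded pose from where the row before left it, along the tool's axes as they then stand; what a row does not reach is not made up. A row lasts 1/8 s, in which the tool goes at most 62.5 mm and 10.7 degrees, less where a joint would pass 70% of its speed; a pose out of reach is approached as far as the arm can. A call is refused whole if a number of a shift passes 62.5 or a number of a turn 10.7, either way. A call with a gripper value outside its range is refused whole. The fingers move at their own pace and stop on an object; FORCE is the grip in N (left out, the last holds). Time passes only in rows, so rows that do not move let the fingers close. It gives the time, the measured TCP pose, the force and the opening at its end, in the units of the state.
- sensors.state(): the state, without advancing time (a new reading comes with each control period).
- imaging.get_image(name): name is "side" or "top" or "wrist"; returns (picture, depth): 384x512x3 uint8, red, green, blue; 384x512 float32, m along the optical axis (not along the pixel's ray), 0 where there is no reading.
- imaging.camera_info(name): a dict with "mtx" (3x3 intrinsics, pixels), "T" (4x4, takes a point from camera to world coordinates). Camera axes: x right, y down, z forward; pixel columns grow to the right and rows downward; lengths in m; the calibration is good to about 2 mm. A picture is of the moment at which its call begins: read the wrist's pose just before it. camera_info takes no time and is no camera call; for the wrist camera it gives the pose at the moment of the call.
- bot.finish_job(): hands the job in, once; it reports no verdict.
The state is a dict: "time": time; "joint_positions": joint angles; "joint_vel": joint speeds; "effort": joint torques, N m; "position": TCP position; "ee_rot": TCP orientation; "ft_force": force on the tool from outside, world axes, zero at the start; "moment": the same for the moment, N m; "finger_gap": finger opening in m.
Only numpy, scipy, OpenCV 4.12 (cv2) and the standard library are available. Lean on these libraries where they do the work, as an engineer would, in place of code of your own. Each camera call takes 0.05 s, during which the arm holds its last target.

TASK

The steel bed plate of the green strap splitter has slipped out of line with the nut bar hidden under it. Take the wooden-handled drift pin from the tool block and ease it down through the red-ringed hole, giving way sideways to what you feel so that nothing is forced (never more than about 15 N between pin and machine), until its brass collar sits gently down on the plate and the holes are in line. Leave the drift there, set the brass-headed bolt gently and fully home in the plate's other hole, let go, and leave everything else where it is.

Things in the scene. Friction and masses are not known exactly. Their poses are not given: they have to be found in the camera images.
- base: Green strap-splitter frame, fixed on the bench, foot 130 x 320 mm, walls 60 mm high. Origin on the bench, midway between the plate's two nominal hole places. y: along the plate's slideway, towards the roller yoke (cheeks 100 mm high, 130 to 180 mm out along +y); z up. Hollow inside down to 8 mm above the bench.
- nut_nominal (a point): Nominal centre of the nut bar's drift hole, 51.5 mm above the bench, axes as the base's. The bar (12 mm thick, rigidly fixed, close under the plate) stands up to 7.5 mm off this place along y, either way, by an amount no reading gives; in x it is true. Its drift hole is 17 mm wide; its bolt hole, 14 mm wide, lies 110 mm farther along +y.
- plate_drift_hole (a point): Centre of the red-ringed hole (17 mm) in the bed plate's top face, axes as the base's, at the end away from the roller. Plate: bare steel, 72 x 190 x 8 mm, top flush with the walls 60 mm above the bench. It slides only along the base's y (10 mm either way), dry friction about 2.5 N, no spring; it starts 3 to 5 mm towards +y of its nominal place.
- plate_bolt_hole (a point): Centre of the plate's other hole (14 mm wide) at the plate's top face, 110 mm from the red-ringed one, nearer the roller. Axes as the base's.
- block: Beech tool block, 70 x 190 x 50 mm high, fixed; origin under its centre, y along its row of three 18 mm holes, 60 mm apart, which hold the drift, the bolt and a yellow-handled awl (leave it) in any order.
- drift_handle (a point): Drift pin, upright in the block: centre of its dark wooden handle, 24 x 24 mm square, 50 mm high; x, y square to its faces, z up along the pin. Below: a brass collar 30 mm wide, 4 mm thick, then the steel pin, 48 mm long: 16 mm thick for the upper 14 mm, then tapering over 34 mm to a 4 mm wide tip, 77 mm below this point. About 150 g.
- drift_collar (a point): Centre of the drift's collar's underside, 29 mm below the handle's centre, 48 mm above the tip. Seated, it lies on the plate's top face.
- bolt_head (a point): Knurled brass bolt, standing upright in the block: centre of its round head, 24 mm wide and 24 mm high. Shank 12 mm thick and 36 mm long below the head (its end 48 mm below this point), with a 1 mm chamfer. 100 g. z up along the bolt.
- bolt_under (a point): Centre of the underside of the bolt's head, 12 mm below the head's centre. Seated, it lies on the plate's top face.
- awl: Yellow-handled awl in the block, a bystander.
- can: Tin, bystander.
- stone: Dark sharpening stone, bystander.
- spool: Red thread spool, bystander.
- hammer: Hammer, bystander.
- screwdriver: Screwdriver, bystander.
- washer: Steel washer, bystander.

How it is judged:
By the outcome, as a careful person would: the job done as asked, in the order asked, and still so for the second after the job is handed in, with the robot touching nothing.
It also fails if it takes over 72 s, if anything falls off the work surface, if the arm or the gripper's body presses on something with over 40 N, if the wrist force passes 120 N, or if a joint passes its speed limit or range.

## Working session

There is one attempt and no reset: what is moved stays moved. The work goes in short steps, Python scripts to look and compute and a shell command to move; the robot and the scene stay as the last step left them, time stands still between calls to the robot, and variables do not carry over. Pictures are saved under pics/ and viewed, and the job is handed in when it is done.

```bash
ls; mkdir -p pics
python3 - <<'E'
from plant import sensors, imaging, bot
import cv2,numpy as np
s=sensors.state();print({k:np.round(v,3).tolist() for k,v in s.items()})
for n in ["top","side","wrist"]:
    i=imaging.camera_info(n);print(n,np.round(i["mtx"],1).tolist(),np.round(i["T"],3).tolist())
    p,d=imaging.get_image(n)
    cv2.imwrite(f"pics/{n}0.png",p[:,:,::-1]);np.save(f"{n}0.npy",d)
E
```

```text
pics
{'time': 0.0, 'joint_positions': [1.133, 0.478, 0.022, 1.556, -0.012, 1.109, -0.083], 'joint_vel': [-0.0, 0.001, -0.002, 0.001, 0.001, -0.0, -0.0], 'effort': [-0.001, -59.645, 1.607, -28.119, 0.012, 0.009, 0.0], 'position': [0.218, -0.638, 0.23], 'ee_rot': [[0.946, 0.324, -0.001], [0.324, -0.946, 0.002], [-0.0, -0.002, -1.0]], 'ft_force': [-0.105, -0.207, 0.879], 'moment': [-0.069, -0.014, 0.02], 'finger_gap': 0.086}
top [[439.0, 0.0, 256.3], [0.0, 439.0, 191.9], [0.0, 0.0, 1.0]] [[0.025, -0.994, 0.108, 0.48], [-1.0, -0.025, -0.004, 0.01], [0.007, -0.108, -0.994, 1.502], [0.0, 0.0, 0.0, 1.0]]
side [[449.1, 0.0, 251.0], [0.0, 449.1, 193.3], [0.0, 0.0, 1.0]] [[-0.829, -0.325, 0.456, 0.009], [-0.56, 0.497, -0.663, 0.944], [-0.011, -0.804, -0.594, 0.931], [0.0, 0.0, 0.0, 1.0]]
wrist [[346.4, 0.0, 253.0], [0.0, 346.4, 198.2], [0.0, 0.0, 1.0]] [[0.324, -0.895, -0.308, 0.298], [-0.946, -0.307, -0.102, -0.61], [-0.003, 0.325, -0.946, 0.373], [0.0, 0.0, 0.0, 1.0]]
```

View pics/top0.png

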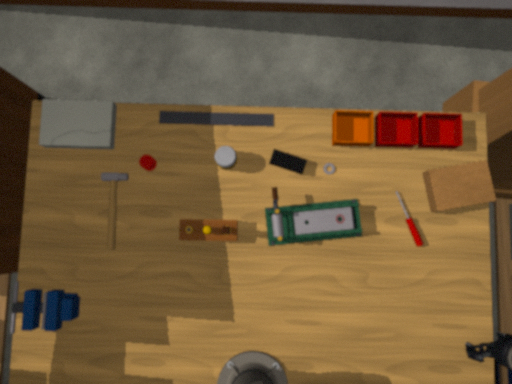

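View pics/side0.png

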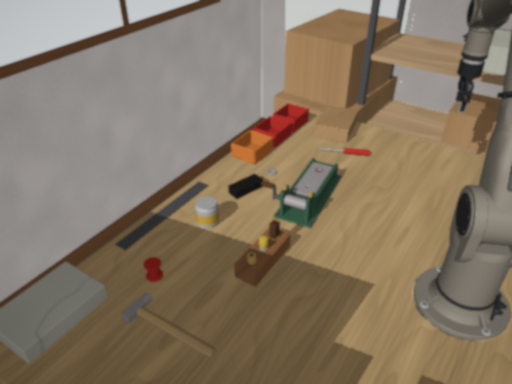

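View pics/wrist0.png

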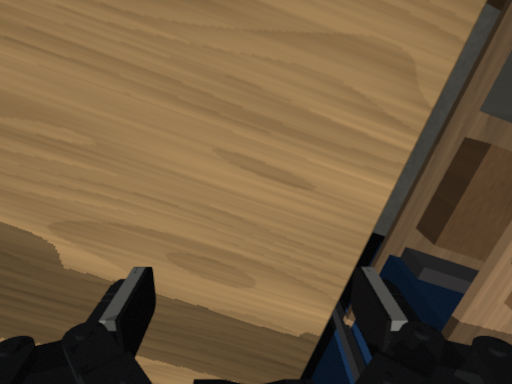

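Top view: block at about (208,230) with the bolt left (190,230), yellow awl (207,229) and dark drift (~231,229). The frame is at (315,220), with the roller at its left and the red-ringed hole at (340,219). I'll get rough positions and then a closer look.

```bash
cat > h.py <<'E'
from plant import sensors, imaging, bot
import cv2,numpy as np
def ray(i,u,v):
    K,T=np.array(i["mtx"]),np.array(i["T"]); r=T[:3,:3]@np.linalg.inv(K)@[u,v,1.]; return T[:3,3],r
def onz(i,u,v,z):
    o,r=ray(i,u,v); return o+r*(z-o[2])/r[2]
def grab(n,tag):
    i=imaging.camera_info(n); p,d=imaging.get_image(n); p=np.ascontiguousarray(p)
    cv2.imwrite(f"pics/{tag}.png",p[:,:,::-1]); np.savez(f"{tag}.npz",p=p,d=d,K=i["mtx"],T=i["T"]); return i,p,d
def load(tag):
    z=np.load(f"{tag}.npz"); return dict(mtx=z["K"],T=z["T"]),z["p"],z["d"]
def crop(tag,x0,y0,x1,y1,s,out):
    p=cv2.imread(f"pics/{tag}.png")[y0:y1,x0:x1]; cv2.imwrite(f"pics/{out}.png",cv2.resize(p,None,fx=s,fy=s,interpolation=cv2.INTER_CUBIC))
def st():
    s=sensors.state(); print("t",round(s["time"],2),"pos",np.round(s["position"],4),"F",np.round(s["ft_force"],1),"M",np.round(s["moment"],2),"gap",round(s["finger_gap"],4)); print(np.round(s["ee_rot"],3).tolist(), np.round(s["joint_positions"],2)); return s
def tool(dw):
    "world shift (m) -> tool mm"
    return np.round(np.array(sensors.state()["ee_rot"]).T@np.array(dw)*1000,1)
E
python3 - <<'E'
from h import *
crop("top0",170,175,380,260,3.8,"top0c")
i=imaging.camera_info("top")
for n,u,v,z in [("bolt",190,230,.08),("awl",207,229,.1),("drift",231,229,.12),("ring",340,219,.06),("boltH",308,222,.06)]: print(n,onz(i,u,v,z).round(3))
E
```

```text
bolt [0.506 0.215 0.08 ]
awl [0.51  0.158 0.1  ]
drift [0.512 0.081 0.12 ]
ring [ 0.555 -0.273  0.06 ]
boltH [ 0.542 -0.168  0.06 ]
```

View pics/top0c.png

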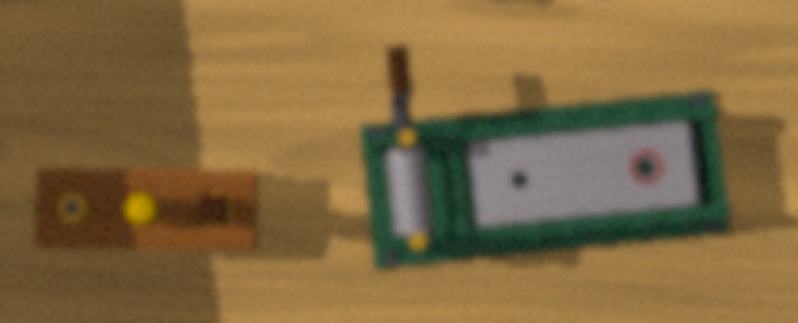

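```bash
python3 -m handwheel '[{"gripper":1,"xyz":[56,-8,0],"delta_rot":[0,0,-4.9]},{"gripper":1,"xyz":[56,-8,0],"delta_rot":[0,0,-4.9]},{"gripper":1,"xyz":[56,-8,0],"delta_rot":[0,0,-4.9]},{"gripper":1,"xyz":[56,-8,0],"delta_rot":[0,0,-4.9]},{"gripper":1,"xyz":[56,-8,0],"delta_rot":[0,0,-4.9]},{"gripper":1,"xyz":[56,-8,0],"delta_rot":[0,0,-4.9]},{"gripper":1,"xyz":[56,-8,0],"delta_rot":[0,0,-4.9]},{"gripper":1,"xyz":[56,-8,0],"delta_rot":[0,0,-4.9]},{"gripper":1,"xyz":[56,-8,0],"delta_rot":[0,0,-4.9]},{"gripper":1,"xyz":[30,-4,0],"delta_rot":[0,0,-9]},{"gripper":1,"xyz":[0,0,0],"delta_rot":[0,0,-10]},{"gripper":1,"xyz":[0,0,0],"delta_rot":[0,0,0]}]'
python3 - <<'E'
from h import *
st(); grab("wrist","w1")
E
```

```text
time: 1.65
position: [0.5697, -0.2488, 0.231]
ee_rot: [[0.14, 0.99, -0.001], [0.99, -0.14, 0.0], [0.0, -0.001, -1.0]]
ft_force: [-0.1, -0.5, 1.0]
finger_gap: 0.0857
t 1.65 pos [ 0.5697 -0.2488  0.231 ] F [-0.1 -0.5  1. ] M [-0.03 -0.01 -0.04] gap 0.0857
[[0.14, 0.99, -0.001], [0.99, -0.14, 0.0], [0.0, -0.001, -1.0]] [ 0.58  0.41 -0.35  1.67  0.16  1.09  0.04]
```

View pics/w1.png

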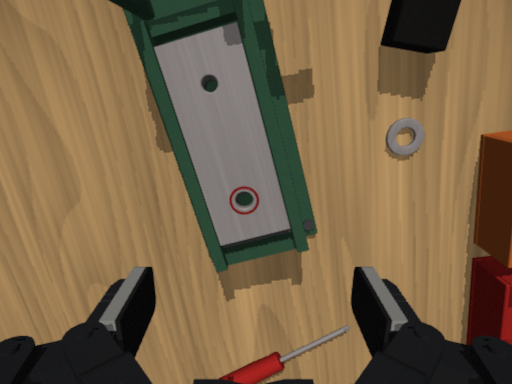

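The frame is seen whole: red ring at (244,200), bolt hole at (210,84), roller end up. I'll measure these.

```bash
cat > holes.py <<'E'
from h import *
def holes(tag,verbose=1):
    i,p,d=load(tag); hsv=cv2.cvtColor(p,cv2.COLOR_RGB2HSV)
    red=(((hsv[...,0]<8)|(hsv[...,0]>172))&(hsv[...,1]>110)).astype(np.uint8)
    cs=[c for c in cv2.findContours(red,cv2.RETR_EXTERNAL,cv2.CHAIN_APPROX_NONE)[0] if len(c)>20]
    out=[]
    for c in cs:
        (u,v),(a,b),_=cv2.fitEllipse(c); P=onz(i,u,v,.06); r=max(a,b)/346*(i["T"][2,3]-.06)
        print("red",np.round([u,v,a,b],1),P.round(4),"w",r.round(4))
    dark=(p.max(2)<75).astype(np.uint8)
    for c in cv2.findContours(dark,cv2.RETR_LIST,cv2.CHAIN_APPROX_NONE)[0]:
        if 15<len(c)<200:
            (u,v),(a,b),_=cv2.fitEllipse(c)
            if max(a,b)<1.5*min(a,b): print("dark",np.round([u,v,a,b],1),onz(i,u,v,.06).round(4))
if __name__=="__main__":
    import sys; holes(sys.argv[1])
E
python3 holes.py w1
python3 - <<'E'
from h import *
i,p,d=load("w1"); print(d[200,225],d[84,190])
K=i["mtx"];T=i["T"]
for u,v in [(225,200),(190,84),(270,200),(230,130)]:
    o,r=ray(i,u,v); print((o+r*d[v,u]).round(4))
E
```

```text
red [256.2 370.1  20.6  68. ] [ 0.541  -0.4783  0.06  ] w 0.0615
red [489.8 303.8  47.1 103.7] [ 0.7999 -0.424   0.06  ] w 0.0938
red [243.8 200.   26.8  28.6] [ 0.5578 -0.2714  0.06  ] w 0.0258
dark [243.7 198.4  13.3  16.8] [ 0.5579 -0.2698  0.06  ]
dark [209.3  82.8  14.7  16.5] [ 0.5443 -0.162   0.06  ]
0.33198065 0.29866228
[ 0.5399 -0.269   0.0596]
[ 0.5275 -0.1606  0.0587]
[ 0.5826 -0.2747  0.0607]
[ 0.5554 -0.2041  0.0602]
```

```bash
python3 -m handwheel '[{"gripper":1,"xyz":[53,-16,0],"delta_rot":[0,0,-1.1]},{"gripper":1,"xyz":[53,-15,0],"delta_rot":[0,0,-1.1]},{"gripper":1,"xyz":[53,-14,0],"delta_rot":[0,0,-1.1]},{"gripper":1,"xyz":[53,-13,0],"delta_rot":[0,0,-1.1]},{"gripper":1,"xyz":[53,-12,0],"delta_rot":[0,0,-1.1]},{"gripper":1,"xyz":[53,-11,0],"delta_rot":[0,0,-1.1]},{"gripper":1,"xyz":[53,-10,0],"delta_rot":[0,0,-1.1]},{"gripper":1,"xyz":[0,0,0],"delta_rot":[0,0,0]}]'
python3 - <<'E'
from h import *
st(); grab("wrist","w2")
E
```

```text
time: 2.7
position: [0.5087, 0.133, 0.2317]
ee_rot: [[0.002, 1.0, 0.0], [1.0, -0.002, 0.002], [0.002, 0.0, -1.0]]
ft_force: [0.6, 0.3, -0.2]
finger_gap: 0.085
t 2.7 pos [0.5087 0.133  0.2317] F [ 0.6  0.3 -0.2] M [ 0.02 -0.02 -0.06] gap 0.085
[[0.002, 1.0, 0.0], [1.0, -0.002, 0.002], [0.002, 0.0, -1.0]] [ 0.1   0.28 -0.57  1.88  0.17  1.03 -0.54]
```

View pics/w2.png

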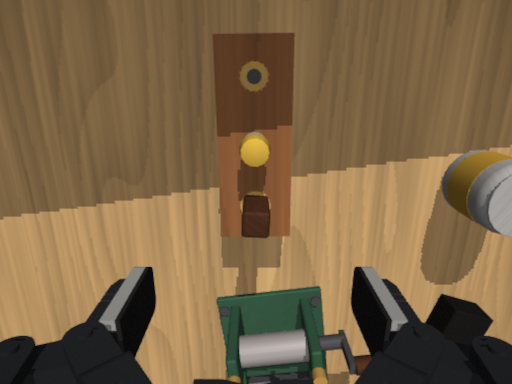

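The bolt is at (254,76), the awl at (255,150), and the drift handle at (256,216) with its collar just behind.

Run:
```python
from h import *
i,p,d=load("w2"); K,T=i["mtx"],i["T"]
V,U=np.mgrid[:384,:512]; C=np.stack([(U-K[0,2])/K[0,0]*d,(V-K[1,2])/K[1,1]*d,d],-1); W=C@T[:3,:3].T+T[:3,3]
def reg(u0,u1,v0,v1,z0,z1):
    m=np.zeros(d.shape,bool); m[v0:v1,u0:u1]=1; return m&(W[...,2]>z0)&(W[...,2]<z1)&(d>0)
for n,a,zz in [("drift",(235,280,185,245),(.097,.112)),("bolt",(235,275,55,95),(.066,.085)),("block",(200,310,30,245),(.044,.056))]:
    m=reg(*a,*zz); z=np.median(W[m][:,2]); P=W[m]; print(n,m.sum(),"z",z.round(4))
    cs=max(cv2.findContours(m.astype(np.uint8),cv2.RETR_EXTERNAL,cv2.CHAIN_APPROX_NONE)[0],key=len)
    X=np.array([onz(i,u,v,z)[:2] for u,v in cs[:,0]],np.float32)
    (c,wh,an)=cv2.minAreaRect(X*1000); print("  rect",np.round(c,1),np.round(wh,1),round(an,1)); c,r=cv2.minEnclosingCircle(X*1000); print("  circ",np.round(c,1),round(r,1))
```

```text
drift 752 z 0.1031
  rect [510.8 102.7] [24.8 23.8] 89.9
  circ [510.6 102.5] 15.6
bolt 705 z 0.0735
  rect [509.5 220.8] [23.9 23.7] 80.8
  circ [509.5 220.7] 12.3
block 12599 z 0.0496
  rect [510.1 160.8] [ 70.  189.9] 0.6
  circ [509.9 160.7] 100.8
```

```bash
python3 -m handwheel '[{"gripper":1,"xyz":[-15,1,0],"delta_rot":[0,0,0]},{"gripper":1,"xyz":[-16,1,15],"delta_rot":[0,0,0]},{"gripper":1,"xyz":[0,0,35],"delta_rot":[0,0,0]},{"gripper":1,"xyz":[0,0,35],"delta_rot":[0,0,0]},{"gripper":1,"xyz":[0,0,35],"delta_rot":[0,0,0]},{"gripper":1,"xyz":[0,0,30],"delta_rot":[0,0,0]},{"gripper":1,"xyz":[0,0,20],"delta_rot":[0,0,0]},{"gripper":1,"xyz":[0,0,0],"delta_rot":[0,0,0]}]' 80
python3 - <<'E'
from h import *
st(); grab("wrist","w3")
E
```

```text
time: 3.75
position: [0.5099, 0.0946, 0.0591]
ee_rot: [[0.009, 1.0, -0.004], [1.0, -0.009, -0.002], [-0.002, -0.004, -1.0]]
ft_force: [0.7, -0.3, 0.5]
finger_gap: 0.085
t 3.75 pos [0.5099 0.0946 0.0591] F [ 0.7 -0.3  0.5] M [ 0.06  0.01 -0.01] gap 0.085
[[0.009, 1.0, -0.004], [1.0, -0.009, -0.002], [-0.002, -0.004, -1.0]] [ 0.07  0.51 -0.46  2.03  0.35  0.68 -0.63]
```

View pics/w3.png

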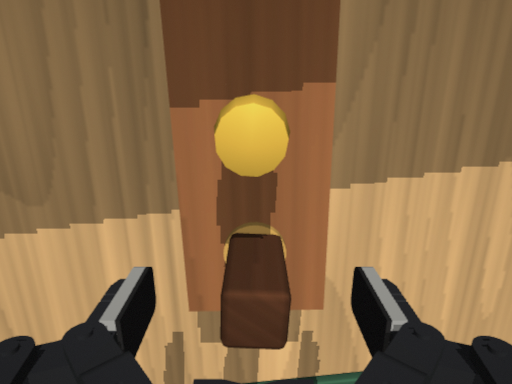

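Handle stands between the jaws, but I am about 7 mm short along tool x. I'll correct that and close.

```bash
python3 -m handwheel '[{"gripper":1,"xyz":[7,1,0],"delta_rot":[0,0,0]},{"gripper":1,"xyz":[0,0,0],"delta_rot":[0,0,0]},{"gripper":0,"xyz":[0,0,0],"delta_rot":[0,0,0]},{"gripper":-1,"xyz":[0,0,0],"delta_rot":[0,0,0]},{"gripper":-1,"xyz":[0,0,0],"delta_rot":[0,0,0]},{"gripper":-1,"xyz":[0,0,0],"delta_rot":[0,0,0]},{"gripper":-1,"xyz":[0,0,0],"delta_rot":[0,0,0]},{"gripper":-1,"xyz":[0,0,0],"delta_rot":[0,0,0]}]' 80
python3 - <<'E'
from h import *
st()
E
```

```text
time: 4.8
position: [0.5122, 0.1044, 0.0615]
ee_rot: [[0.005, 1.0, -0.001], [1.0, -0.005, -0.0], [-0.0, -0.001, -1.0]]
ft_force: [-3.0, -1.0, 5.3]
finger_gap: 0.0229
t 4.8 pos [0.5122 0.1044 0.0615] F [-3.  -1.   5.3] M [-0.15  0.65  0.04] gap 0.0229
[[0.005, 1.0, -0.001], [1.0, -0.005, -0.0], [-0.0, -0.001, -1.0]] [ 0.05  0.51 -0.46  2.03  0.35  0.69 -0.64]
```

```bash
python3 -m handwheel '[{"gripper":-1,"xyz":[0,0,-10],"delta_rot":[0,0,0]},{"gripper":-1,"xyz":[0,0,-25],"delta_rot":[0,0,0]},{"gripper":-1,"xyz":[0,0,-30],"delta_rot":[0,0,0]},{"gripper":-1,"xyz":[0,0,-30],"delta_rot":[0,0,0]},{"gripper":-1,"xyz":[0,0,-30],"delta_rot":[0,0,0]},{"gripper":-1,"xyz":[0,0,0],"delta_rot":[0,0,0]},{"gripper":-1,"xyz":[0,0,0],"delta_rot":[0,0,0]}]'
python3 - <<'E'
from h import *
for k in range(3): st()
grab("wrist","w4")
E
```

```text
time: 5.68
position: [0.5121, 0.1041, 0.1857]
ee_rot: [[0.005, 1.0, -0.001], [1.0, -0.005, -0.0], [-0.0, -0.001, -1.0]]
ft_force: [-0.3, -0.2, -1.8]
finger_gap: 0.0233
t 5.67 pos [0.5121 0.1041 0.1857] F [-0.3 -0.2 -1.8] M [-0.02  0.01  0.  ] gap 0.0233
[[0.005, 1.0, -0.001], [1.0, -0.005, -0.0], [-0.0, -0.001, -1.0]] [ 0.13  0.33 -0.54  1.93  0.21  0.93 -0.52]
t 5.67 pos [0.5121 0.1041 0.1857] F [-0.3 -0.2 -1.8] M [-0.02  0.01  0.  ] gap 0.0233
[[0.005, 1.0, -0.001], [1.0, -0.005, -0.0], [-0.0, -0.001, -1.0]] [ 0.13  0.33 -0.54  1.93  0.21  0.93 -0.52]
t 5.67 pos [0.5121 0.1041 0.1857] F [-0.3 -0.2 -1.8] M [-0.02  0.01  0.  ] gap 0.0233
[[0.005, 1.0, -0.001], [1.0, -0.005, -0.0], [-0.0, -0.001, -1.0]] [ 0.13  0.33 -0.54  1.93  0.21  0.93 -0.52]
```

View pics/w4.png

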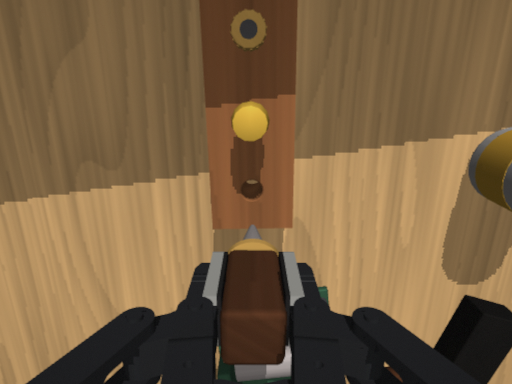

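```bash
python3 - <<'E'
from h import *
i,p,d=load("w4"); K,T=i["mtx"],i["T"]
print("tip",onz(i,252.5,225,.127))
V,U=np.mgrid[:384,:512]; C=np.stack([(U-K[0,2])/K[0,0]*d,(V-K[1,2])/K[1,1]*d,d],-1); W=C@T[:3,:3].T+T[:3,3]
hsv=cv2.cvtColor(p,cv2.COLOR_RGB2HSV)
m=np.zeros(d.shape,bool); m[270:380,215:290]=1
z=W[...,2]; mm=m&(z>.21)&(z<.24)&(p[...,0]>p[...,2]*1.6)
print(mm.sum(),np.median(z[mm])); 
cs=max(cv2.findContours(mm.astype(np.uint8),cv2.RETR_EXTERNAL,cv2.CHAIN_APPROX_NONE)[0],key=len)
zt=np.median(z[mm]); X=np.array([onz(i,u,v,zt)[:2] for u,v in cs[:,0]],np.float32)*1000
print(cv2.minAreaRect(X))
E
python3 - <<'E'
import cv2
p=cv2.imread("pics/w4.png")[170:384,190:320]; cv2.imwrite("pics/w4c.png",cv2.resize(p,None,fx=2.7,fy=2.7))
E
```

```text
tip [0.51225433 0.10238674 0.127     ]
4963 0.22703956688469162
((512.69873046875, 107.02726745605469), (33.95620346069336, 23.352155685424805), 89.80081939697266)
```

View pics/w4c.png

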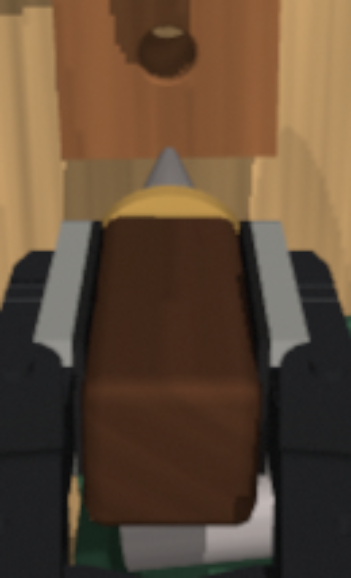

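```bash
python3 -m handwheel '[{"gripper":-1,"xyz":[-30,4,0],"delta_rot":[0,0,0]},{"gripper":-1,"xyz":[-50,6,0],"delta_rot":[0,0,0]},{"gripper":-1,"xyz":[-50,6,0],"delta_rot":[0,0,0]},{"gripper":-1,"xyz":[-50,6,0],"delta_rot":[0,0,0]},{"gripper":-1,"xyz":[-50,6,0],"delta_rot":[0,0,0]},{"gripper":-1,"xyz":[-50,6,0],"delta_rot":[0,0,0]},{"gripper":-1,"xyz":[-50,6,0],"delta_rot":[0,0,0]},{"gripper":-1,"xyz":[-30,4,0],"delta_rot":[0,0,0]},{"gripper":-1,"xyz":[-17,2,0],"delta_rot":[0,0,-3]},{"gripper":-1,"xyz":[0,0,0],"delta_rot":[0,0,-4.3]},{"gripper":-1,"xyz":[0,0,0],"delta_rot":[0,0,0]},{"gripper":-1,"xyz":[0,0,0],"delta_rot":[0,0,0]}]'
python3 - <<'E'
from h import *
s=st(); print(tool(np.array([.5579,-.2722,.1335])-s["position"]))
i,p,d=grab("wrist","w5")
E
python3 holes.py w5
```

```text
time: 7.22
position: [0.5562, -0.2722, 0.1855]
ee_rot: [[-0.121, 0.993, -0.001], [0.993, 0.121, 0.001], [0.001, -0.001, -1.0]]
ft_force: [-0.7, -0.2, -0.9]
finger_gap: 0.0228
t 7.22 pos [ 0.5562 -0.2722  0.1855] F [-0.7 -0.2 -0.9] M [ 0.04 -0.04  0.02] gap 0.0228
[[-0.121, 0.993, -0.001], [0.993, 0.121, 0.001], [0.001, -0.001, -1.0]] [ 0.66  0.46 -0.41  1.72  0.21  1.01  0.3 ]
[-0.3  1.7 52. ]
red [228.4 373.9  15.8  27.3] [ 0.5557 -0.4637  0.06  ] w 0.0211
red [483.8 349.7  59.7  74.6] [ 0.7956 -0.4041  0.06  ] w 0.0577
red [254.1 189.7  32.4  34. ] [ 0.5576 -0.2715  0.06  ] w 0.0263
dark [254.5 187.9  16.2  19.5] [ 0.5577 -0.2699  0.06  ]
dark [440.3 164.8  17.4  20.5] [ 0.701  -0.2332  0.06  ]
dark [193.4  89.1   7.1   8.8] [ 0.5036 -0.1998  0.06  ]
dark [253.9  41.1  18.6  20.7] [ 0.544  -0.1622  0.06  ]
```

View pics/w5.png

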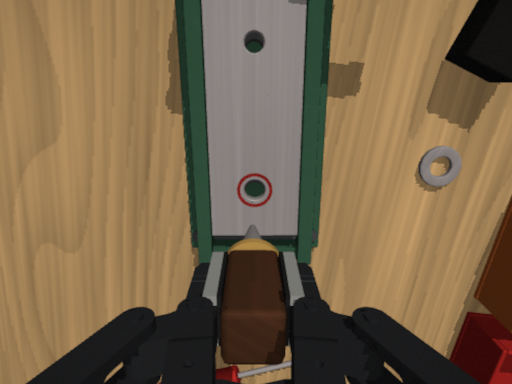

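Ring found again at (254,190), within 0.3 mm of the first measure. I'll zoom into the hole in case the bar shows.

```bash
python3 -c "
from h import *
crop('w5',225,20,285,215,3,'w5a')
p=cv2.imread('pics/w5.png'); a=cv2.resize(p[165:215,230:280],None,fx=8,fy=8,interpolation=0); b=cv2.resize(p[16:66,230:280],None,fx=8,fy=8,interpolation=0)
cv2.imwrite('pics/w5b.png',np.clip(np.hstack([a,b])*1.6,0,255).astype('uint8'))"
```

```text
(no output)
```

View pics/w5b.png

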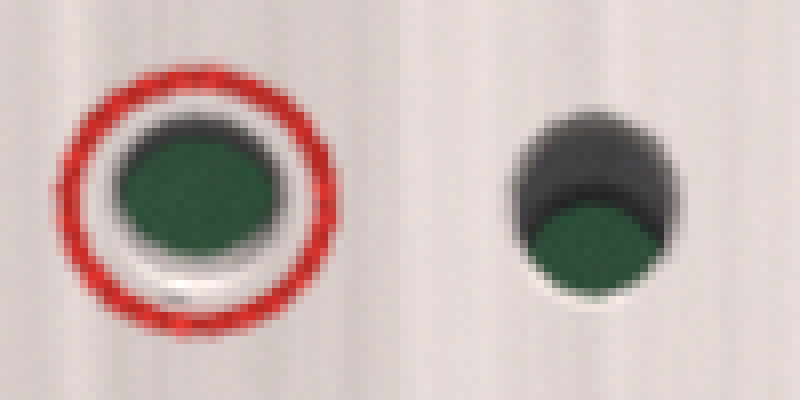

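The bar shows through the holes as a dark crescent on the +y side, more in the bolt hole (right). That puts the bar roughly 4–6 mm to −y of the plate. I'll use it only as a hint for entering and go by feel after that.

```bash
python3 -m handwheel '[{"gripper":-1,"xyz":[-1.3,1.5,0],"delta_rot":[0,0,0]},{"gripper":-1,"xyz":[0,0,20],"delta_rot":[0,0,0]},{"gripper":-1,"xyz":[0,0,20],"delta_rot":[0,0,0]},{"gripper":-1,"xyz":[0,0,8],"delta_rot":[0,0,0]},{"gripper":-1,"xyz":[0,0,0],"delta_rot":[0,0,0]},{"gripper":-1,"xyz":[0,0,0],"delta_rot":[0,0,0]},{"gripper":-1,"xyz":[0,0,0],"delta_rot":[0,0,0]}]' 100
python3 - <<'E'
from h import *
s=st(); print(tool(np.array([.5579,-.2733,.1335])-s["position"]))
i,p,d=grab("wrist","w6")
crop("w6",180,120,330,384,2.2,"w6c")
E
```

```text
time: 8.15
position: [0.5587, -0.274, 0.139]
ee_rot: [[-0.122, 0.993, 0.001], [0.993, 0.122, -0.001], [-0.001, 0.001, -1.0]]
ft_force: [-0.2, -0.2, -0.4]
finger_gap: 0.023
t 8.15 pos [ 0.5587 -0.274   0.139 ] F [-0.2 -0.2 -0.4] M [ 0.03 -0.    0.01] gap 0.023
[[-0.122, 0.993, 0.001], [0.993, 0.122, -0.001], [-0.001, 0.001, -1.0]] [ 0.65  0.52 -0.4   1.75  0.24  0.92  0.27]
[ 0.8 -0.7  5.5]
```

View pics/w6c.png

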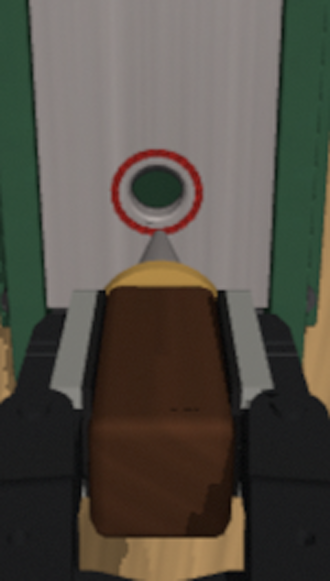

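```bash
python3 -m handwheel '[{"gripper":-1,"xyz":[0.8,-0.7,5],"delta_rot":[0,0,0]},{"gripper":-1,"xyz":[0,0,8],"delta_rot":[0,0,0]},{"gripper":-1,"xyz":[0,0,4],"delta_rot":[0,0,0]},{"gripper":-1,"xyz":[0,0,3],"delta_rot":[0,0,0]},{"gripper":-1,"xyz":[0,0,2],"delta_rot":[0,0,0]},{"gripper":-1,"xyz":[0,0,0],"delta_rot":[0,0,0]},{"gripper":-1,"xyz":[0,0,0],"delta_rot":[0,0,0]},{"gripper":-1,"xyz":[0,0,0],"delta_rot":[0,0,0]}]'
python3 - <<'E'
from h import *
s=st(); print(tool(np.array([.5579,-.2733,.1335])-s["position"]))
i,p,d=grab("wrist","w7")
crop("w7",180,120,330,384,2.2,"w7c")
E
```

```text
time: 9.2
position: [0.5575, -0.2732, 0.1165]
ee_rot: [[-0.122, 0.993, 0.0], [0.993, 0.122, -0.0], [-0.0, 0.0, -1.0]]
ft_force: [-0.4, 0.3, -1.5]
finger_gap: 0.0228
t 9.2 pos [ 0.5575 -0.2732  0.1165] F [-0.4  0.3 -1.5] M [0.01 0.   0.03] gap 0.0228
[[-0.122, 0.993, 0.0], [0.993, 0.122, -0.0], [-0.0, 0.0, -1.0]] [ 0.64  0.54 -0.39  1.77  0.26  0.88  0.26]
[ -0.1   0.4 -17. ]
```

View pics/w7c.png

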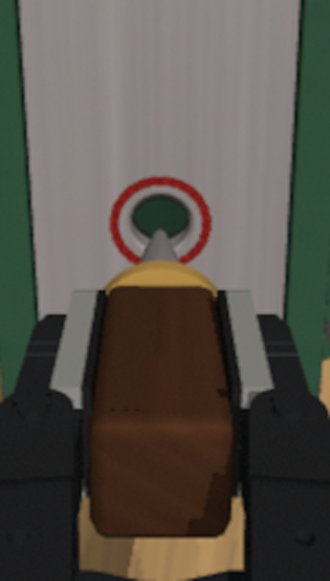

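Tip is entering the ring, laterally centred. From here, small steps by feel.

```bash
python3 -m handwheel '[{"gripper":-1,"xyz":[0,0,2],"delta_rot":[0,0,0]},{"gripper":-1,"xyz":[0,0,2],"delta_rot":[0,0,0]},{"gripper":-1,"xyz":[0,0,1],"delta_rot":[0,0,0]},{"gripper":-1,"xyz":[0,0,0],"delta_rot":[0,0,0]}]'; python3 -m handwheel '[{"gripper":-1,"xyz":[0,0,1],"delta_rot":[0,0,0]},{"gripper":-1,"xyz":[0,0,0],"delta_rot":[0,0,0]}]';python3 -m handwheel '[{"gripper":-1,"xyz":[0,0,1],"delta_rot":[0,0,0]},{"gripper":-1,"xyz":[0,0,0],"delta_rot":[0,0,0]}]'
```

```text
time: 9.75
position: [0.5573, -0.2731, 0.1112]
ee_rot: [[-0.122, 0.993, -0.0], [0.993, 0.122, 0.0], [0.0, -0.0, -1.0]]
ft_force: [-0.7, -0.7, -0.4]
finger_gap: 0.0227
time: 10.0
position: [0.5574, -0.2732, 0.1102]
ee_rot: [[-0.122, 0.993, -0.0], [0.993, 0.122, 0.0], [0.0, -0.0, -1.0]]
ft_force: [-0.3, -0.7, -0.8]
finger_gap: 0.023
time: 10.25
position: [0.5574, -0.2731, 0.1093]
ee_rot: [[-0.122, 0.993, -0.0], [0.993, 0.122, 0.0], [0.0, -0.0, -1.0]]
ft_force: [0.7, 0.7, -0.6]
finger_gap: 0.0226
```

```bash
for k in 1; do python3 -m handwheel '[{"gripper":-1,"xyz":[0,0,1],"delta_rot":[0,0,0]},{"gripper":-1,"xyz":[0,0,0],"delta_rot":[0,0,0]}]'|grep -v rot; python3 -m handwheel '[{"gripper":-1,"xyz":[0,0,1],"delta_rot":[0,0,0]},{"gripper":-1,"xyz":[0,0,0],"delta_rot":[0,0,0]}]'|grep -v rot;python3 -m handwheel '[{"gripper":-1,"xyz":[0,0,1],"delta_rot":[0,0,0]},{"gripper":-1,"xyz":[0,0,0],"delta_rot":[0,0,0]}]'|grep -v rot; done
```

```text
time: 10.5
position: [0.5574, -0.273, 0.1082]
ft_force: [0.6, -0.1, -1.3]
finger_gap: 0.023
time: 10.75
position: [0.5574, -0.273, 0.1072]
ft_force: [-0.2, 1.0, -1.3]
finger_gap: 0.0233
time: 11.0
position: [0.5574, -0.2729, 0.1062]
ft_force: [0.1, 1.4, -1.2]
finger_gap: 0.0232
```

```bash
for k in 1; do python3 -m handwheel '[{"gripper":-1,"xyz":[0,0,1],"delta_rot":[0,0,0]},{"gripper":-1,"xyz":[0,0,0],"delta_rot":[0,0,0]}]'|grep -v rot; python3 -m handwheel '[{"gripper":-1,"xyz":[0,0,1],"delta_rot":[0,0,0]},{"gripper":-1,"xyz":[0,0,0],"delta_rot":[0,0,0]}]'|grep -v rot;python3 -m handwheel '[{"gripper":-1,"xyz":[0,0,1],"delta_rot":[0,0,0]},{"gripper":-1,"xyz":[0,0,0],"delta_rot":[0,0,0]}]'|grep -v rot; done
```

```text
time: 11.25
position: [0.5574, -0.2729, 0.1053]
ft_force: [-0.4, 2.4, -0.0]
finger_gap: 0.0229
time: 11.5
position: [0.5575, -0.2728, 0.1043]
ft_force: [1.1, 2.7, 0.2]
finger_gap: 0.0229
time: 11.75
position: [0.5574, -0.273, 0.1032]
ft_force: [0.1, 2.2, -0.7]
finger_gap: 0.023
```

Steady ~2.5 N in +y is the plate's friction: the plate is sliding as wanted. Continuing.

```bash
for k in 1; do python3 -m handwheel '[{"gripper":-1,"xyz":[0,0,1],"delta_rot":[0,0,0]},{"gripper":-1,"xyz":[0,0,1],"delta_rot":[0,0,0]},{"gripper":-1,"xyz":[0,0,0],"delta_rot":[0,0,0]}]'|grep -v rot; python3 -m handwheel '[{"gripper":-1,"xyz":[0,0,1],"delta_rot":[0,0,0]},{"gripper":-1,"xyz":[0,0,1],"delta_rot":[0,0,0]},{"gripper":-1,"xyz":[0,0,0],"delta_rot":[0,0,0]}]'|grep -v rot;python3 -m handwheel '[{"gripper":-1,"xyz":[0,0,1],"delta_rot":[0,0,0]},{"gripper":-1,"xyz":[0,0,1],"delta_rot":[0,0,0]},{"gripper":-1,"xyz":[0,0,0],"delta_rot":[0,0,0]}]'|grep -v rot; done
```

```text
time: 12.12
position: [0.5574, -0.2732, 0.1012]
ft_force: [0.1, 2.0, 0.3]
finger_gap: 0.0226
time: 12.5
position: [0.5574, -0.2732, 0.0992]
ft_force: [-0.1, 3.0, -0.2]
finger_gap: 0.0234
time: 12.88
position: [0.5574, -0.2731, 0.0972]
ft_force: [1.1, 2.6, 0.1]
finger_gap: 0.0228
```

```bash
for k in 1; do python3 -m handwheel '[{"gripper":-1,"xyz":[0,0,1],"delta_rot":[0,0,0]},{"gripper":-1,"xyz":[0,0,1],"delta_rot":[0,0,0]},{"gripper":-1,"xyz":[0,0,0],"delta_rot":[0,0,0]}]'|grep -v rot; python3 -m handwheel '[{"gripper":-1,"xyz":[0,0,1],"delta_rot":[0,0,0]},{"gripper":-1,"xyz":[0,0,1],"delta_rot":[0,0,0]},{"gripper":-1,"xyz":[0,0,0],"delta_rot":[0,0,0]}]'|grep -v rot;python3 -m handwheel '[{"gripper":-1,"xyz":[0,0,1],"delta_rot":[0,0,0]},{"gripper":-1,"xyz":[0,0,1],"delta_rot":[0,0,0]},{"gripper":-1,"xyz":[0,0,0],"delta_rot":[0,0,0]}]'|grep -v rot; done
```

```text
time: 13.25
position: [0.5574, -0.2731, 0.0952]
ft_force: [0.5, 3.2, -0.4]
finger_gap: 0.0229
time: 13.62
position: [0.5574, -0.2732, 0.0932]
ft_force: [0.1, 2.6, -0.3]
finger_gap: 0.0231
time: 14.0
position: [0.5574, -0.2731, 0.0912]
ft_force: [0.1, 2.9, -0.5]
finger_gap: 0.0229
```

```bash
for k in 1; do python3 -m handwheel '[{"gripper":-1,"xyz":[0,0,1],"delta_rot":[0,0,0]},{"gripper":-1,"xyz":[0,0,0],"delta_rot":[0,0,0]}]'|grep -v rot; python3 -m handwheel '[{"gripper":-1,"xyz":[0,0,1],"delta_rot":[0,0,0]},{"gripper":-1,"xyz":[0,0,0],"delta_rot":[0,0,0]}]'|grep -v rot;python3 -m handwheel '[{"gripper":-1,"xyz":[0,0,1],"delta_rot":[0,0,0]},{"gripper":-1,"xyz":[0,0,0],"delta_rot":[0,0,0]}]'|grep -v rot; done
```

```text
time: 14.25
position: [0.5574, -0.2731, 0.0902]
ft_force: [0.2, 3.2, -0.6]
finger_gap: 0.0225
time: 14.5
position: [0.5574, -0.2732, 0.0892]
ft_force: [1.3, 1.1, -0.2]
finger_gap: 0.0225
time: 14.75
position: [0.5574, -0.2731, 0.0882]
ft_force: [0.2, 3.1, -0.1]
finger_gap: 0.0226
```

```bash
for k in 1; do python3 -m handwheel '[{"gripper":-1,"xyz":[0,0,1],"delta_rot":[0,0,0]},{"gripper":-1,"xyz":[0,0,0],"delta_rot":[0,0,0]}]'|grep -v rot; python3 -m handwheel '[{"gripper":-1,"xyz":[0,0,1],"delta_rot":[0,0,0]},{"gripper":-1,"xyz":[0,0,0],"delta_rot":[0,0,0]}]'|grep -v rot;python3 -m handwheel '[{"gripper":-1,"xyz":[0,0,1],"delta_rot":[0,0,0]},{"gripper":-1,"xyz":[0,0,0],"delta_rot":[0,0,0]}]'|grep -v rot; done; python3 -c "
from h import *
st()"
```

```text
time: 15.0
position: [0.5574, -0.2731, 0.0872]
ft_force: [1.5, 2.3, 1.2]
finger_gap: 0.0227
time: 15.25
position: [0.5574, -0.2731, 0.0862]
ft_force: [-0.0, 2.3, 0.2]
finger_gap: 0.0231
time: 15.5
position: [0.5574, -0.2731, 0.0852]
ft_force: [0.1, 1.8, -0.3]
finger_gap: 0.0231
t 15.5 pos [ 0.5574 -0.2731  0.0852] F [ 0.1  1.8 -0.3] M [ 0.64 -0.15 -0.02] gap 0.0231
[[-0.122, 0.993, 0.0], [0.993, 0.122, 0.0], [0.0, 0.0, -1.0]] [ 0.63  0.58 -0.38  1.79  0.28  0.82  0.25]
```

```bash
for k in 1; do python3 -m handwheel '[{"gripper":-1,"xyz":[0,0,1],"delta_rot":[0,0,0]},{"gripper":-1,"xyz":[0,0,0],"delta_rot":[0,0,0]}]'|grep -v rot; python3 -m handwheel '[{"gripper":-1,"xyz":[0,0,1],"delta_rot":[0,0,0]},{"gripper":-1,"xyz":[0,0,0],"delta_rot":[0,0,0]}]'|grep -v rot;python3 -m handwheel '[{"gripper":-1,"xyz":[0,0,1],"delta_rot":[0,0,0]},{"gripper":-1,"xyz":[0,0,0],"delta_rot":[0,0,0]}]'|grep -v rot; done; python3 -c "
from h import *
st()"
```

```text
time: 15.75
position: [0.5574, -0.2731, 0.0841]
ft_force: [0.8, 1.9, -1.3]
finger_gap: 0.0232
time: 16.0
position: [0.5574, -0.2731, 0.0832]
ft_force: [1.2, 1.3, -0.4]
finger_gap: 0.0227
time: 16.25
position: [0.5574, -0.2732, 0.0822]
ft_force: [1.6, 1.9, -1.5]
finger_gap: 0.0226
t 16.25 pos [ 0.5574 -0.2732  0.0822] F [ 1.6  1.9 -1.5] M [ 0.6  -0.18  0.01] gap 0.0226
[[-0.122, 0.993, -0.0], [0.993, 0.122, 0.0], [0.0, -0.0, -1.0]] [ 0.63  0.59 -0.37  1.79  0.28  0.82  0.24]
```

```bash
for k in 1; do python3 -m handwheel '[{"gripper":-1,"xyz":[0,0.2,1],"delta_rot":[0,0,0]},{"gripper":-1,"xyz":[0,0,0],"delta_rot":[0,0,0]}]'|grep -v rot; python3 -m handwheel '[{"gripper":-1,"xyz":[0,0,1],"delta_rot":[0,0,0]},{"gripper":-1,"xyz":[0,0,0],"delta_rot":[0,0,0]}]'|grep -v rot;python3 -m handwheel '[{"gripper":-1,"xyz":[0,0,1],"delta_rot":[0,0,0]},{"gripper":-1,"xyz":[0,0,0],"delta_rot":[0,0,0]}]'|grep -v rot; done; python3 -c "
from h import *
st()"
```

```text
time: 16.5
position: [0.5575, -0.2732, 0.0812]
ft_force: [-0.0, 2.1, -0.8]
finger_gap: 0.0226
time: 16.75
position: [0.5575, -0.2731, 0.0802]
ft_force: [0.4, 2.2, -0.8]
finger_gap: 0.0228
time: 17.0
position: [0.5575, -0.2732, 0.0792]
ft_force: [0.2, 3.4, -1.1]
finger_gap: 0.0229
t 17.0 pos [ 0.5575 -0.2732  0.0792] F [ 0.2  3.4 -1.1] M [ 0.53 -0.08 -0.01] gap 0.0229
[[-0.122, 0.993, -0.0], [0.993, 0.122, 0.0], [0.0, -0.0, -1.0]] [ 0.63  0.59 -0.37  1.79  0.28  0.81  0.24]
```

```bash
for k in 1; do python3 -m handwheel '[{"gripper":-1,"xyz":[0.2,0,1],"delta_rot":[0,0,0]},{"gripper":-1,"xyz":[0,0,0],"delta_rot":[0,0,0]}]'|grep -v rot; python3 -m handwheel '[{"gripper":-1,"xyz":[0,0,1],"delta_rot":[0,0,0]},{"gripper":-1,"xyz":[0,0,0],"delta_rot":[0,0,0]}]'|grep -v rot;python3 -m handwheel '[{"gripper":-1,"xyz":[0,0,1],"delta_rot":[0,0,0]},{"gripper":-1,"xyz":[0,0,0],"delta_rot":[0,0,0]}]'|grep -v rot; done; python3 -c "
from h import *
st()"
```

```text
time: 17.25
position: [0.5575, -0.2731, 0.0782]
ft_force: [0.3, 1.3, -1.4]
finger_gap: 0.023
time: 17.5
position: [0.5575, -0.2731, 0.0772]
ft_force: [-0.3, 1.5, -1.2]
finger_gap: 0.023
time: 17.75
position: [0.5575, -0.2731, 0.0762]
ft_force: [-0.4, 1.3, -1.6]
finger_gap: 0.0227
t 17.75 pos [ 0.5575 -0.2731  0.0762] F [-0.4  1.3 -1.6] M [ 0.29 -0.    0.05] gap 0.0227
[[-0.122, 0.993, -0.0], [0.993, 0.122, -0.0], [-0.0, -0.0, -1.0]] [ 0.63  0.6  -0.37  1.79  0.28  0.81  0.24]
```

```bash
for k in 1; do python3 -m handwheel '[{"gripper":-1,"xyz":[0,0,1],"delta_rot":[0,0,0]},{"gripper":-1,"xyz":[0,0,0],"delta_rot":[0,0,0]}]'|grep -v rot; python3 -m handwheel '[{"gripper":-1,"xyz":[0,0,1],"delta_rot":[0,0,0]},{"gripper":-1,"xyz":[0,0,0],"delta_rot":[0,0,0]}]'|grep -v rot;python3 -m handwheel '[{"gripper":-1,"xyz":[0,0,1],"delta_rot":[0,0,0]},{"gripper":-1,"xyz":[0,0,0],"delta_rot":[0,0,0]}]'|grep -v rot; done; python3 -c "
from h import *
st()"
```

```text
time: 18.0
position: [0.5575, -0.273, 0.0752]
ft_force: [-0.2, 1.3, -1.3]
finger_gap: 0.0228
time: 18.25
position: [0.5575, -0.2731, 0.0742]
ft_force: [-0.2, 0.2, -2.5]
finger_gap: 0.023
time: 18.5
position: [0.5575, -0.2731, 0.0732]
ft_force: [0.6, -0.4, -1.8]
finger_gap: 0.023
t 18.5 pos [ 0.5575 -0.2731  0.0732] F [ 0.6 -0.4 -1.8] M [ 0.19 -0.05 -0.05] gap 0.023
[[-0.122, 0.993, -0.0], [0.993, 0.122, -0.0], [-0.0, -0.0, -1.0]] [ 0.63  0.6  -0.37  1.79  0.29  0.8   0.24]
```

```bash
for k in 1; do python3 -m handwheel '[{"gripper":-1,"xyz":[0,0,1],"delta_rot":[0,0,0]},{"gripper":-1,"xyz":[0,0,0],"delta_rot":[0,0,0]}]'|grep -v rot; python3 -m handwheel '[{"gripper":-1,"xyz":[0,0,0.7],"delta_rot":[0,0,0]},{"gripper":-1,"xyz":[0,0,0],"delta_rot":[0,0,0]}]'|grep -v rot;python3 -m handwheel '[{"gripper":-1,"xyz":[0,0,0.5],"delta_rot":[0,0,0]},{"gripper":-1,"xyz":[0,0,0],"delta_rot":[0,0,0]}]'|grep -v rot; done; python3 -c "
from h import *
st()"
```

```text
time: 18.75
position: [0.5575, -0.273, 0.0722]
ft_force: [0.1, -0.1, -1.7]
finger_gap: 0.0228
time: 19.0
position: [0.5576, -0.273, 0.0716]
ft_force: [0.3, 0.2, -0.4]
finger_gap: 0.0223
time: 19.25
position: [0.5576, -0.2731, 0.0715]
ft_force: [-2.3, 0.7, 5.0]
finger_gap: 0.0228
t 19.25 pos [ 0.5576 -0.2731  0.0715] F [-2.3  0.7  5. ] M [0.22 0.46 0.03] gap 0.0228
[[-0.122, 0.993, 0.0], [0.993, 0.122, -0.0], [-0.0, 0.0, -1.0]] [ 0.63  0.6  -0.37  1.79  0.29  0.8   0.24]
```

Collar contact felt (Fz −1.7 → +5 N). I'll ease off slightly, let go and rise.

```bash
python3 -m handwheel '[{"gripper":-1,"xyz":[0,0,-0.3],"delta_rot":[0,0,0]},{"gripper":-1,"xyz":[0,0,0],"delta_rot":[0,0,0]}]'; python3 -m handwheel '[{"gripper":-0.2,"xyz":[0,0,0],"delta_rot":[0,0,0]},{"gripper":0,"xyz":[0,0,0],"delta_rot":[0,0,0]},{"gripper":0.3,"xyz":[0,0,0],"delta_rot":[0,0,0]},{"gripper":0.3,"xyz":[0,0,0],"delta_rot":[0,0,0]},{"gripper":0.3,"xyz":[0,0,0],"delta_rot":[0,0,0]}]'
python3 - <<'E'
from h import *
st(); grab("wrist","w8")
E
```

```text
time: 19.5
position: [0.5576, -0.2731, 0.0716]
ee_rot: [[-0.122, 0.993, 0.0], [0.993, 0.122, -0.0], [-0.0, 0.0, -1.0]]
ft_force: [-2.0, 1.0, 4.5]
finger_gap: 0.0229
time: 20.12
position: [0.5576, -0.273, 0.0714]
ee_rot: [[-0.122, 0.993, 0.0], [0.993, 0.122, -0.0], [-0.0, 0.0, -1.0]]
ft_force: [0.3, 0.1, -0.3]
finger_gap: 0.0553
t 20.12 pos [ 0.5576 -0.273   0.0714] F [ 0.3  0.1 -0.3] M [ 0.02 -0.   -0.01] gap 0.0553
[[-0.122, 0.993, 0.0], [0.993, 0.122, -0.0], [-0.0, 0.0, -1.0]] [ 0.63  0.6  -0.37  1.79  0.29  0.8   0.24]
```

View pics/w8.png

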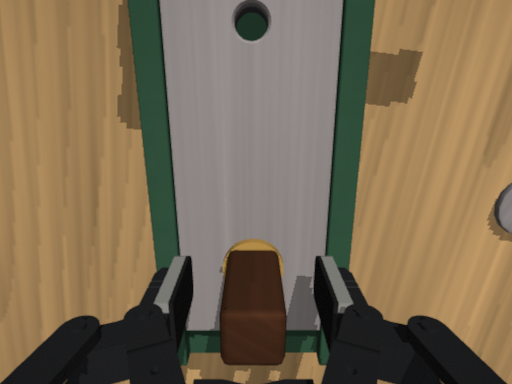

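Released; the drift stands upright, with its collar on the plate at (253,260) and the bolt hole open at (251,22). Rising to re-measure.

```bash
python3 -m handwheel '[{"gripper":0.6,"xyz":[0,0,-15],"delta_rot":[0,0,0]},{"gripper":1,"xyz":[0,0,-35],"delta_rot":[0,0,0]},{"gripper":1,"xyz":[0,0,-40],"delta_rot":[0,0,0]},{"gripper":1,"xyz":[20,0,-40],"delta_rot":[0,0,0]},{"gripper":1,"xyz":[30,0,-20],"delta_rot":[0,0,0]},{"gripper":1,"xyz":[0,0,0],"delta_rot":[0,0,0]},{"gripper":1,"xyz":[0,0,0],"delta_rot":[0,0,0]}]'
python3 - <<'E'
from h import *
st(); grab("wrist","w9")
p=cv2.imread('pics/w9.png')
E
python3 holes.py w9
```

```text
time: 21.05
position: [0.5512, -0.224, 0.2217]
ee_rot: [[-0.121, 0.993, 0.0], [0.993, 0.121, -0.001], [-0.001, 0.0, -1.0]]
ft_force: [0.2, -0.2, 0.2]
finger_gap: 0.0853
t 21.05 pos [ 0.5512 -0.224   0.2217] F [ 0.2 -0.2  0.2] M [ 0.03  0.   -0.01] gap 0.0853
[[-0.121, 0.993, 0.0], [0.993, 0.121, -0.001], [-0.001, 0.0, -1.0]] [ 0.62  0.39 -0.44  1.74  0.19  1.05  0.24]
red [227.1 377.7   8.2  38.1] [ 0.5513 -0.459   0.06  ] w 0.0334
red [455.4 334.9  14.8  33.5] [ 0.7885 -0.3705  0.06  ] w 0.0294
dark [206.1 236.4   5.4   7.7] [ 0.5141 -0.2872  0.06  ]
dark [252.5 111.9  15.   15.1] [ 0.5444 -0.1658  0.06  ]
```

View pics/w9.png

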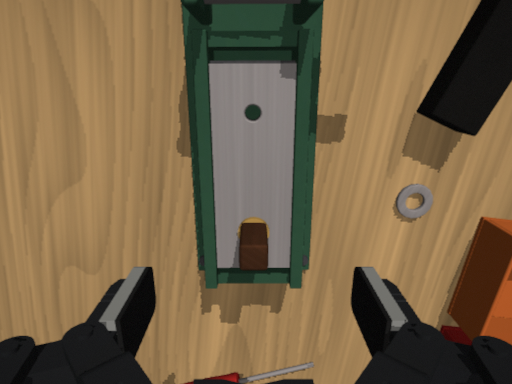

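Run:
```python
from h import *
def cloud(t):
    i,p,d=load(t);K,T=i["mtx"],i["T"];V,U=np.mgrid[:384,:512]; C=np.stack([(U-K[0,2])/K[0,0]*d,(V-K[1,2])/K[1,1]*d,d],-1); return C@T[:3,:3].T+T[:3,3]
W=cloud("w2"); print("awl top",W[150,255],W[145,255])
W=cloud("w9"); print("handle top",W[262,254].round(4))
print(W[240:268:4,254,2].round(4))
s=st(); print(tool(np.array([.5095,.2208,.2])-s["position"]))
```

```text
awl top [0.5109144  0.16360522 0.09265193] [0.5109241  0.16740368 0.09088226]
handle top [ 0.5595 -0.2793  0.1136]
[0.1029 0.1102 0.1132 0.1138 0.114  0.1134 0.1136]
t 21.1 pos [ 0.551  -0.2243  0.2212] F [-0.   0.8 -0.1] M [0.01 0.04 0.04] gap 0.0857
[[-0.121, 0.993, -0.001], [0.993, 0.121, -0.0], [-0.0, -0.001, -1.0]] [ 0.62  0.39 -0.44  1.74  0.19  1.05  0.24]
[446.9  12.6  21. ]
```

Handle top reads 0.1136 m (0.114 expected), so the collar is seated. The awl top is at 0.093, well below the gripper body. On to the bolt.

```bash
python3 -m handwheel '[{"gripper":1,"xyz":[40,1,0],"delta_rot":[0,0,0]},{"gripper":1,"xyz":[55,1.5,0],"delta_rot":[0,0,0]},{"gripper":1,"xyz":[55,1.5,0],"delta_rot":[0,0,0]},{"gripper":1,"xyz":[55,1.5,0],"delta_rot":[0,0,0]},{"gripper":1,"xyz":[55,1.5,0],"delta_rot":[0,0,0]},{"gripper":1,"xyz":[55,1.5,0],"delta_rot":[0,0,0]},{"gripper":1,"xyz":[55,1.5,0],"delta_rot":[0,0,0]},{"gripper":1,"xyz":[45,1.5,0],"delta_rot":[0,0,0]},{"gripper":1,"xyz":[32,1,20],"delta_rot":[0,0,0]},{"gripper":1,"xyz":[0,0,40],"delta_rot":[0,0,0]},{"gripper":1,"xyz":[0,0,0],"delta_rot":[0,0,0]},{"gripper":1,"xyz":[0,0,0],"delta_rot":[0,0,0]}]'
python3 - <<'E'
from h import *
s=st(); grab("wrist","w10"); print(tool(np.array([.5095,.2208,.054])-s["position"]))
E
```

```text
time: 22.6
position: [0.5102, 0.2212, 0.162]
ee_rot: [[-0.12, 0.993, 0.0], [0.993, 0.12, -0.0], [-0.0, 0.0, -1.0]]
ft_force: [0.5, -0.2, 0.7]
finger_gap: 0.0854
t 22.6 pos [0.5102 0.2212 0.162 ] F [ 0.5 -0.2  0.7] M [-0.02 -0.01 -0.04] gap 0.0854
[[-0.12, 0.993, 0.0], [0.993, 0.12, -0.0], [-0.0, 0.0, -1.0]] [-0.05  0.43 -0.6   1.88  0.3   0.93 -0.66]
[ -0.3  -0.9 108. ]
```

View pics/w10.png

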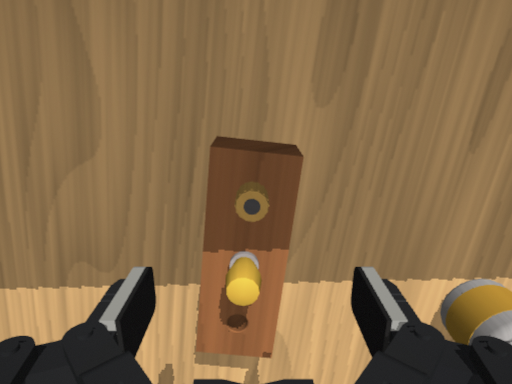

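```bash
python3 - <<'E'
from h import *
i,p,d=load("w10"); print(onz(i,252,207,.074))
E
python3 -m handwheel '[{"gripper":1,"xyz":[0,-0.9,25],"delta_rot":[0,0,0]},{"gripper":1,"xyz":[0,0,35],"delta_rot":[0,0,0]},{"gripper":1,"xyz":[0,0,30],"delta_rot":[0,0,0]},{"gripper":0.4,"xyz":[0,0,17],"delta_rot":[0,0,0]},{"gripper":0,"xyz":[0,0,0],"delta_rot":[0,0,0]},{"gripper":0,"xyz":[0,0,0],"delta_rot":[0,0,0]}]' 60
python3 - <<'E'
from h import *
s=st(); grab("wrist","w11"); print(tool(np.array([.5095,.2208,.054])-s["position"]))
E
```

```text
[0.51029492 0.22059677 0.074     ]
time: 23.4
position: [0.5096, 0.2222, 0.0558]
ee_rot: [[-0.121, 0.993, 0.002], [0.993, 0.121, 0.001], [0.001, 0.002, -1.0]]
ft_force: [0.2, -0.3, 0.3]
finger_gap: 0.0427
t 23.4 pos [0.5096 0.2222 0.0558] F [ 0.2 -0.3  0.3] M [ 0.02 -0.06 -0.03] gap 0.0427
[[-0.121, 0.993, 0.002], [0.993, 0.121, 0.001], [0.001, 0.002, -1.0]] [-0.11  0.57 -0.53  1.95  0.42  0.73 -0.77]
[-1.4 -0.2  1.7]
```

View pics/w11.png

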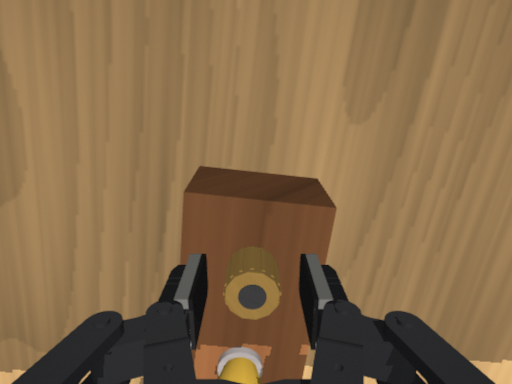

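Bolt head centred between the jaws at (252,295). Closing.

```bash
python3 -m handwheel '[{"gripper":0,"xyz":[-1.3,0,1],"delta_rot":[0,0,0]},{"gripper":-1,"xyz":[0,0,0],"delta_rot":[0,0,0]},{"gripper":-1,"xyz":[0,0,0],"delta_rot":[0,0,0]},{"gripper":-1,"xyz":[0,0,0],"delta_rot":[0,0,0]},{"gripper":-1,"xyz":[0,0,0],"delta_rot":[0,0,0]},{"gripper":-1,"xyz":[0,0,0],"delta_rot":[0,0,0]}]' 80;  python3 -m handwheel '[{"gripper":-1,"xyz":[0,0,-8],"delta_rot":[0,0,0]},{"gripper":-1,"xyz":[0,0,-25],"delta_rot":[0,0,0]},{"gripper":-1,"xyz":[0,0,-35],"delta_rot":[0,0,0]},{"gripper":-1,"xyz":[0,0,-35],"delta_rot":[0,0,0]},{"gripper":-1,"xyz":[0,0,-32],"delta_rot":[0,0,0]},{"gripper":-1,"xyz":[0,0,0],"delta_rot":[0,0,0]},{"gripper":-1,"xyz":[0,0,0],"delta_rot":[0,0,0]}]'
python3 - <<'E'
from h import *
s=st(); grab("wrist","w12")
E
```

```text
time: 24.2
position: [0.5091, 0.2204, 0.0541]
ee_rot: [[-0.122, 0.993, 0.001], [0.993, 0.122, -0.0], [-0.0, 0.001, -1.0]]
ft_force: [-1.2, -1.4, 5.4]
finger_gap: 0.0214
time: 25.08
position: [0.5082, 0.22, 0.1878]
ee_rot: [[-0.122, 0.993, -0.001], [0.993, 0.122, -0.001], [-0.001, -0.001, -1.0]]
ft_force: [-0.0, -0.7, -1.1]
finger_gap: 0.0211
t 25.07 pos [0.5082 0.22   0.1878] F [-0.  -0.7 -1.1] M [-0.01  0.05  0.08] gap 0.0211
[[-0.122, 0.993, -0.001], [0.993, 0.122, -0.001], [-0.001, -0.001, -1.0]] [-0.03  0.39 -0.62  1.86  0.27  0.97 -0.64]
```

View pics/w12.png

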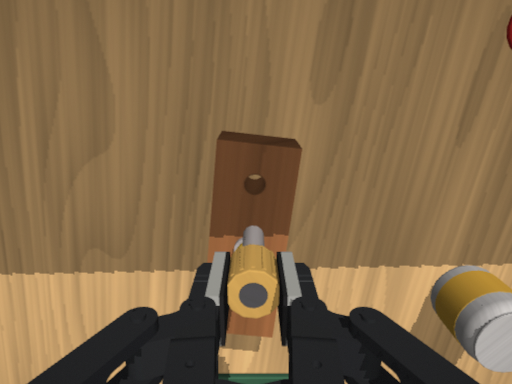

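Run:
```python
from h import *
i,p,d=load("w12"); s=sensors.state(); tc=np.array(s["position"]);R=np.array(s["ee_rot"])
V,U=np.mgrid[:384,:512];K,T=i["mtx"],i["T"]; C=np.stack([(U-K[0,2])/K[0,0]*d,(V-K[1,2])/K[1,1]*d,d],-1); W=C@T[:3,:3].T+T[:3,3]
print("z head top",W[294,253,2], W[305,240,2])
hsv=cv2.cvtColor(p,cv2.COLOR_RGB2HSV)
dk=np.zeros(d.shape,np.uint8); dk[275:315,235:275]=(p[275:315,235:275].max(2)<90)
c=max(cv2.findContours(dk,0,1)[0],key=len); (u,v),ab,_=cv2.fitEllipse(c); print("disc",u,v,ab)
zt=tc[2]+.0199
P=onz(i,u,v,zt); print("head off tool mm",(R.T@(P-tc)*1000).round(1))
# shank region pixels
m=(abs(W[...,2]-(tc[2]-.033))<.008)&(U>235)&(U<275)&(V>215)&(V<250)
for v in range(222,246,3):
    us=np.where(m[v])[0]
    if len(us): u=us.mean(); print(v,us.min(),us.max(),(R.T@(W[v,int(u)]-tc)*1000).round(1))
crop("w12",200,200,310,330,4,"w12c")
```

```text
z head top 0.20728193279659787 0.20604697471810618
disc 252.92323303222656 294.8689270019531 (22.52869415283203, 26.586645126342773)
head off tool mm [  0.5   0.9 -19.9]
228 246 259 [ 6.4  0.4 35.1]
231 243 261 [ 6.   0.4 31.9]
234 243 262 [ 6.1  0.4 27.7]
237 242 262 [ 5.6  0.4 25. ]
240 242 263 [ 6.1 -0.6 20.4]
243 263 263 [ 1.4  6.4 26.4]
```

View pics/w12c.png

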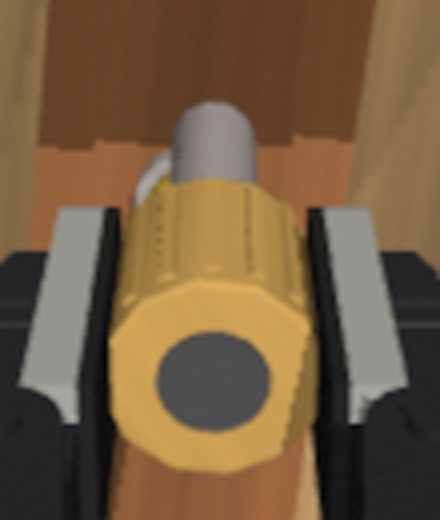

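```bash
python3 -m handwheel '[{"gripper":-1,"xyz":[-30,-1,0],"delta_rot":[0,0,0]},{"gripper":-1,"xyz":[-50,-1.5,0],"delta_rot":[0,0,0]},{"gripper":-1,"xyz":[-50,-1.5,0],"delta_rot":[0,0,0]},{"gripper":-1,"xyz":[-50,-1.5,0],"delta_rot":[0,0,0]},{"gripper":-1,"xyz":[-50,-1.5,0],"delta_rot":[0,0,0]},{"gripper":-1,"xyz":[-50,-1.5,0],"delta_rot":[0,0,0]},{"gripper":-1,"xyz":[-50,-1.5,0],"delta_rot":[0,0,0]},{"gripper":-1,"xyz":[-40,-1.5,0],"delta_rot":[0,0,0]},{"gripper":-1,"xyz":[-18,0,0],"delta_rot":[0,0,0]},{"gripper":-1,"xyz":[0,0,0],"delta_rot":[0,0,0]},{"gripper":-1,"xyz":[0,0,0],"delta_rot":[0,0,0]},{"gripper":-1,"xyz":[0,0,0],"delta_rot":[0,0,0]}]'
python3 - <<'E'
from h import *
s=st(); print(tool(np.array([.5437,-.1661,.112])-s["position"])); grab("wrist","w13")
E
```

```text
time: 26.62
position: [0.5447, -0.164, 0.1884]
ee_rot: [[-0.125, 0.992, 0.0], [0.992, 0.125, 0.001], [0.001, 0.0, -1.0]]
ft_force: [0.6, -0.0, -1.7]
finger_gap: 0.0213
t 26.62 pos [ 0.5447 -0.164   0.1884] F [ 0.6 -0.  -1.7] M [ 0.01 -0.    0.03] gap 0.0213
[[-0.125, 0.992, 0.0], [0.992, 0.125, 0.001], [0.001, 0.0, -1.0]] [ 0.57  0.39 -0.49  1.83  0.22  0.97  0.11]
[-2.  -1.3 76.4]
```

View pics/w13.png

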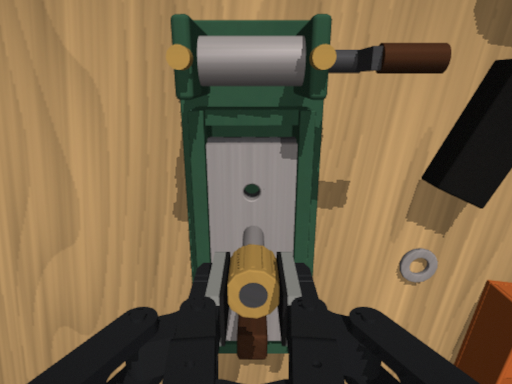

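```bash
python3 -m handwheel '[{"gripper":-1,"xyz":[-1.5,-1,10],"delta_rot":[0,0,0]},{"gripper":-1,"xyz":[-0.5,0,25],"delta_rot":[0,0,0]},{"gripper":-1,"xyz":[0,0,25],"delta_rot":[0,0,0]},{"gripper":-1,"xyz":[0,0,12],"delta_rot":[0,0,0]},{"gripper":-1,"xyz":[0,0,0],"delta_rot":[0,0,0]},{"gripper":-1,"xyz":[0,0,0],"delta_rot":[0,0,0]},{"gripper":-1,"xyz":[0,0,0],"delta_rot":[0,0,0]},{"gripper":-1,"xyz":[0,0,0],"delta_rot":[0,0,0]}]'
python3 - <<'E'
from h import *
s=st(); print(tool(np.array([.5437,-.1661,.112])-s["position"])); grab("wrist","w14"); crop("w14",180,130,330,320,3,"w14c")
E
python3 holes.py w14
```

```text
time: 27.68
position: [0.5442, -0.1683, 0.117]
ee_rot: [[-0.122, 0.993, 0.001], [0.993, 0.122, -0.0], [-0.0, 0.001, -1.0]]
ft_force: [-0.1, -0.3, -1.3]
finger_gap: 0.0212
t 27.68 pos [ 0.5442 -0.1683  0.117 ] F [-0.1 -0.3 -1.3] M [-0.02 -0.05 -0.03] gap 0.0212
[[-0.122, 0.993, 0.001], [0.993, 0.122, -0.0], [-0.0, 0.001, -1.0]] [ 0.55  0.48 -0.46  1.89  0.28  0.83  0.07]
[ 2.2 -0.2  5. ]
dark [470.9 302.7   6.8  10.1] [ 0.6986 -0.2082  0.06  ]
dark [252.9 294.8  22.4  26.3] [ 0.5512 -0.2198  0.06  ]
dark [252.8 217.5  14.3  20.9] [ 0.5444 -0.1643  0.06  ]
```

View pics/w14c.png

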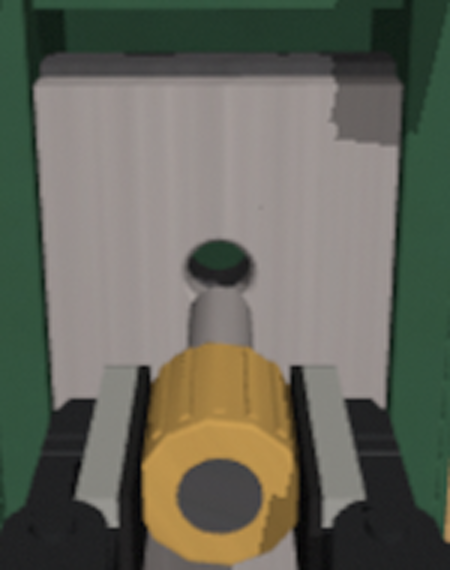

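```bash
python3 -m handwheel '[{"gripper":-1,"xyz":[2.2,0,0],"delta_rot":[0,0,0]},{"gripper":-1,"xyz":[0,0,6],"delta_rot":[0,0,0]},{"gripper":-1,"xyz":[0,0,6],"delta_rot":[0,0,0]},{"gripper":-1,"xyz":[0,0,0],"delta_rot":[0,0,0]},{"gripper":-1,"xyz":[0,0,0],"delta_rot":[0,0,0]},{"gripper":-1,"xyz":[0,0,0],"delta_rot":[0,0,0]}]'
python3 - <<'E'
from h import *
s=st(); print(tool(np.array([.5437,-.1661,.112])-s["position"])); grab("wrist","w15"); crop("w15",180,130,330,320,3,"w15c")
E
```

```text
time: 28.48
position: [0.5437, -0.166, 0.1045]
ee_rot: [[-0.122, 0.993, 0.0], [0.993, 0.122, -0.0], [-0.0, 0.0, -1.0]]
ft_force: [-0.0, -0.2, -1.5]
finger_gap: 0.0211
t 28.48 pos [ 0.5437 -0.166   0.1045] F [-0.  -0.2 -1.5] M [-0.03 -0.02  0.01] gap 0.0211
[[-0.122, 0.993, 0.0], [0.993, 0.122, -0.0], [-0.0, 0.0, -1.0]] [ 0.54  0.5  -0.45  1.9   0.29  0.81  0.05]
[-0.1  0.  -7.5]
```

View pics/w15c.png

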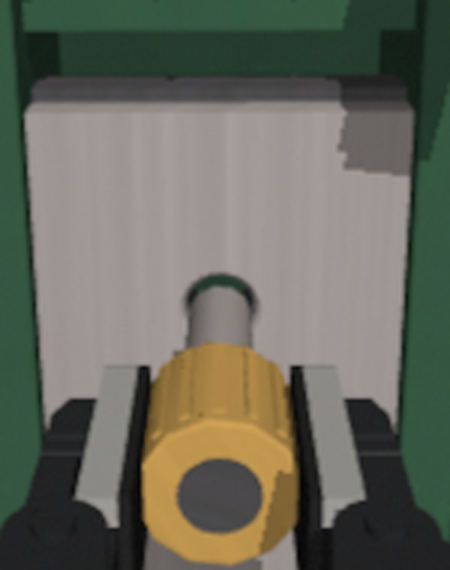

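Shank sits centrally over the hole, end just above it. Descending by feel.

```bash
python3 -m handwheel '[{"gripper":-1,"xyz":[0,0,1.5],"delta_rot":[0,0,0]},{"gripper":-1,"xyz":[0,0,1.5],"delta_rot":[0,0,0]},{"gripper":-1,"xyz":[0,0,0],"delta_rot":[0,0,0]}]'|grep -v rot; python3 -m handwheel '[{"gripper":-1,"xyz":[0,0,1],"delta_rot":[0,0,0]},{"gripper":-1,"xyz":[0,0,1],"delta_rot":[0,0,0]},{"gripper":-1,"xyz":[0,0,0],"delta_rot":[0,0,0]}]'|grep -v rot;python3 -m handwheel '[{"gripper":-1,"xyz":[0,0,1],"delta_rot":[0,0,0]},{"gripper":-1,"xyz":[0,0,1],"delta_rot":[0,0,0]},{"gripper":-1,"xyz":[0,0,0],"delta_rot":[0,0,0]}]'|grep -v rot
```

```text
time: 28.9
position: [0.5434, -0.1659, 0.1012]
ft_force: [-0.2, -0.3, -1.6]
finger_gap: 0.0211
time: 29.28
position: [0.5435, -0.166, 0.0993]
ft_force: [0.2, -0.7, -1.8]
finger_gap: 0.0213
time: 29.65
position: [0.5435, -0.166, 0.0973]
ft_force: [0.4, -1.0, -1.6]
finger_gap: 0.0213
```

```bash
python3 -m handwheel '[{"gripper":-1,"xyz":[0,0,1],"delta_rot":[0,0,0]},{"gripper":-1,"xyz":[0,0,1],"delta_rot":[0,0,0]},{"gripper":-1,"xyz":[0,0,0],"delta_rot":[0,0,0]}]'|grep -v rot; python3 -m handwheel '[{"gripper":-1,"xyz":[0,0,1],"delta_rot":[0,0,0]},{"gripper":-1,"xyz":[0,0,1],"delta_rot":[0,0,0]},{"gripper":-1,"xyz":[0,0,0],"delta_rot":[0,0,0]}]'|grep -v rot;python3 -m handwheel '[{"gripper":-1,"xyz":[0,0,1],"delta_rot":[0,0,0]},{"gripper":-1,"xyz":[0,0,0],"delta_rot":[0,0,0]}]'|grep -v rot;python3 -m handwheel '[{"gripper":-1,"xyz":[0,0,1],"delta_rot":[0,0,0]},{"gripper":-1,"xyz":[0,0,0],"delta_rot":[0,0,0]}]'|grep -v rot
```

```text
time: 30.02
position: [0.5435, -0.166, 0.0953]
ft_force: [0.5, -0.1, -1.3]
finger_gap: 0.0212
time: 30.4
position: [0.5435, -0.166, 0.0933]
ft_force: [-0.3, -0.9, -2.0]
finger_gap: 0.021
time: 30.65
position: [0.5435, -0.166, 0.0923]
ft_force: [-0.1, -1.4, -1.3]
finger_gap: 0.0213
time: 30.9
position: [0.5435, -0.166, 0.0913]
ft_force: [0.5, -0.5, -0.9]
finger_gap: 0.021
```

```bash
python3 -m handwheel '[{"gripper":-1,"xyz":[0,0,1],"delta_rot":[0,0,0]},{"gripper":-1,"xyz":[0,0,0],"delta_rot":[0,0,0]}]'|grep -v rot; python3 -m handwheel '[{"gripper":-1,"xyz":[0,0,1],"delta_rot":[0,0,0]},{"gripper":-1,"xyz":[0,0,0],"delta_rot":[0,0,0]}]'|grep -v rot;python3 -m handwheel '[{"gripper":-1,"xyz":[0,0,1],"delta_rot":[0,0,0]},{"gripper":-1,"xyz":[0,0,1],"delta_rot":[0,0,0]},{"gripper":-1,"xyz":[0,0,0],"delta_rot":[0,0,0]}]'|grep -v rot;python3 -m handwheel '[{"gripper":-1,"xyz":[0,0,1],"delta_rot":[0,0,0]},{"gripper":-1,"xyz":[0,0,1],"delta_rot":[0,0,0]},{"gripper":-1,"xyz":[0,0,0],"delta_rot":[0,0,0]}]'|grep -v rot
```

```text
time: 31.15
position: [0.5436, -0.1661, 0.0904]
ft_force: [0.4, -0.7, -1.1]
finger_gap: 0.0213
time: 31.4
position: [0.5436, -0.1661, 0.0893]
ft_force: [0.5, -1.0, -1.5]
finger_gap: 0.0212
time: 31.78
position: [0.5435, -0.1661, 0.0873]
ft_force: [0.7, -0.8, -0.1]
finger_gap: 0.0215
time: 32.15
position: [0.5435, -0.166, 0.0853]
ft_force: [0.4, -2.5, -0.9]
finger_gap: 0.0214
```

In the nut bar with no vertical resistance. There's a slight −y side force, so I'll give way a little.

```bash
python3 -m handwheel '[{"gripper":-1,"xyz":[-0.3,0,1],"delta_rot":[0,0,0]},{"gripper":-1,"xyz":[0,0,1],"delta_rot":[0,0,0]},{"gripper":-1,"xyz":[0,0,0],"delta_rot":[0,0,0]}]'|grep -v rot; python3 -m handwheel '[{"gripper":-1,"xyz":[0,0,1],"delta_rot":[0,0,0]},{"gripper":-1,"xyz":[0,0,1],"delta_rot":[0,0,0]},{"gripper":-1,"xyz":[0,0,1],"delta_rot":[0,0,0]},{"gripper":-1,"xyz":[0,0,0],"delta_rot":[0,0,0]}]'|grep -v rot;python3 -m handwheel '[{"gripper":-1,"xyz":[0,0,1],"delta_rot":[0,0,0]},{"gripper":-1,"xyz":[0,0,1],"delta_rot":[0,0,0]},{"gripper":-1,"xyz":[0,0,1],"delta_rot":[0,0,0]},{"gripper":-1,"xyz":[0,0,0],"delta_rot":[0,0,0]}]'|grep -v rot;python3 -m handwheel '[{"gripper":-1,"xyz":[0,0,1],"delta_rot":[0,0,0]},{"gripper":-1,"xyz":[0,0,1],"delta_rot":[0,0,0]},{"gripper":-1,"xyz":[0,0,1],"delta_rot":[0,0,0]},{"gripper":-1,"xyz":[0,0,0],"delta_rot":[0,0,0]}]'|grep -v rot
```

```text
time: 32.52
position: [0.5435, -0.1662, 0.0832]
ft_force: [0.3, -1.1, -2.2]
finger_gap: 0.0213
time: 33.02
position: [0.5435, -0.1662, 0.0803]
ft_force: [0.8, -0.3, -1.2]
finger_gap: 0.0215
time: 33.52
position: [0.5435, -0.1662, 0.0773]
ft_force: [0.2, -0.4, -0.8]
finger_gap: 0.0211
time: 34.02
position: [0.5435, -0.1663, 0.0743]
ft_force: [0.0, -0.7, -1.9]
finger_gap: 0.021
```

```bash
python3 -m handwheel '[{"gripper":-1,"xyz":[0,0,1.5],"delta_rot":[0,0,0]},{"gripper":-1,"xyz":[0,0,1.5],"delta_rot":[0,0,0]},{"gripper":-1,"xyz":[0,0,1],"delta_rot":[0,0,0]},{"gripper":-1,"xyz":[0,0,0],"delta_rot":[0,0,0]}]'|grep -v rot; python3 -m handwheel '[{"gripper":-1,"xyz":[0,0,1],"delta_rot":[0,0,0]},{"gripper":-1,"xyz":[0,0,1],"delta_rot":[0,0,0]},{"gripper":-1,"xyz":[0,0,0],"delta_rot":[0,0,0]}]'|grep -v rot;python3 -m handwheel '[{"gripper":-1,"xyz":[0,0,1],"delta_rot":[0,0,0]},{"gripper":-1,"xyz":[0,0,0],"delta_rot":[0,0,0]}]'|grep -v rot;python3 -m handwheel '[{"gripper":-1,"xyz":[0,0,0.7],"delta_rot":[0,0,0]},{"gripper":-1,"xyz":[0,0,0],"delta_rot":[0,0,0]}]'|grep -v rot
```

```text
time: 34.52
position: [0.5435, -0.1663, 0.0702]
ft_force: [0.6, -1.0, -1.5]
finger_gap: 0.0214
time: 34.9
position: [0.5436, -0.1663, 0.0683]
ft_force: [0.2, -1.5, -1.9]
finger_gap: 0.0214
time: 35.15
position: [0.5435, -0.1663, 0.0673]
ft_force: [0.4, -1.0, -1.8]
finger_gap: 0.0215
time: 35.4
position: [0.5436, -0.1663, 0.0667]
ft_force: [0.6, -1.2, -1.0]
finger_gap: 0.021
```

```bash
python3 -m handwheel '[{"gripper":-1,"xyz":[0,0,0.6],"delta_rot":[0,0,0]},{"gripper":-1,"xyz":[0,0,0],"delta_rot":[0,0,0]}]'|grep -v rot;python3 -m handwheel '[{"gripper":-1,"xyz":[0,0,0.5],"delta_rot":[0,0,0]},{"gripper":-1,"xyz":[0,0,0],"delta_rot":[0,0,0]}]'|grep -v rot
```

```text
time: 35.65
position: [0.5436, -0.1663, 0.0661]
ft_force: [1.0, -1.1, -1.0]
finger_gap: 0.0208
time: 35.9
position: [0.5436, -0.1663, 0.0656]
ft_force: [0.4, -1.3, -0.9]
finger_gap: 0.0211
```

```bash
python3 -m handwheel '[{"gripper":-1,"xyz":[0,0,0.5],"delta_rot":[0,0,0]},{"gripper":-1,"xyz":[0,0,0],"delta_rot":[0,0,0]}]'|grep -v rot;python3 -m handwheel '[{"gripper":-1,"xyz":[0,0,0.4],"delta_rot":[0,0,0]},{"gripper":-1,"xyz":[0,0,0],"delta_rot":[0,0,0]}]'|grep -v rot
```

```text
time: 36.15
position: [0.5436, -0.1663, 0.0651]
ft_force: [-0.3, -0.9, -1.3]
finger_gap: 0.0214
time: 36.4
position: [0.5436, -0.1663, 0.0647]
ft_force: [0.8, -1.5, -0.4]
finger_gap: 0.0214
```

```bash
python3 -m handwheel '[{"gripper":-1,"xyz":[0,0,0.4],"delta_rot":[0,0,0]},{"gripper":-1,"xyz":[0,0,0],"delta_rot":[0,0,0]}]'|grep -v rot;python3 -m handwheel '[{"gripper":-1,"xyz":[0,0,0.3],"delta_rot":[0,0,0]},{"gripper":-1,"xyz":[0,0,0],"delta_rot":[0,0,0]}]'|grep -v rot
```

```text
time: 36.65
position: [0.5436, -0.1663, 0.0643]
ft_force: [0.7, -0.9, -0.1]
finger_gap: 0.0213
time: 36.9
position: [0.5436, -0.1663, 0.0642]
ft_force: [-0.4, -0.2, 2.1]
finger_gap: 0.0212
```

Seated contact felt (about 3.5 N). Releasing.

```bash
python3 -m handwheel '[{"gripper":-0.3,"xyz":[0,0,0],"delta_rot":[0,0,0]},{"gripper":0,"xyz":[0,0,0],"delta_rot":[0,0,0]},{"gripper":0.2,"xyz":[0,0,0],"delta_rot":[0,0,0]},{"gripper":0.2,"xyz":[0,0,0],"delta_rot":[0,0,0]},{"gripper":0.2,"xyz":[0,0,0],"delta_rot":[0,0,0]}]'; python3 -m handwheel '[{"gripper":0.3,"xyz":[0,0,-8],"delta_rot":[0,0,0]},{"gripper":0.5,"xyz":[0,0,-25],"delta_rot":[0,0,0]},{"gripper":1,"xyz":[0,0,-40],"delta_rot":[0,0,0]},{"gripper":1,"xyz":[-30,0,-50],"delta_rot":[0,0,0]},{"gripper":1,"xyz":[-25,0,-40],"delta_rot":[0,0,0]},{"gripper":1,"xyz":[0,0,0],"delta_rot":[0,0,0]},{"gripper":1,"xyz":[0,0,0],"delta_rot":[0,0,0]}]'
python3 - <<'E'
from h import *
st(); i,p,d=grab("wrist","w16"); grab("top","top1")
K,T=i["mtx"],i["T"];V,U=np.mgrid[:384,:512]; C=np.stack([(U-K[0,2])/K[0,0]*d,(V-K[1,2])/K[1,1]*d,d],-1); W=C@T[:3,:3].T+T[:3,3]
for n,c,z in [("bolt",(.5443,-.166),.084),("drift",(.5577,-.2747),.114)]:
    m=(np.hypot(W[...,0]-c[0],W[...,1]-c[1])<.02)&(W[...,2]>z-.004)&(W[...,2]<z+.006); P=W[m]; print(n,m.sum(),P.mean(0).round(4),np.median(P[:,2]).round(4),"tilt",np.linalg.lstsq(np.c_[P[:,:2],np.ones(len(P))],P[:,2],rcond=None)[0][:2].round(3))
E
```

```text
time: 37.52
position: [0.5436, -0.1662, 0.064]
ee_rot: [[-0.122, 0.993, -0.0], [0.993, 0.122, 0.0], [0.0, -0.0, -1.0]]
ft_force: [-0.5, 0.7, 0.0]
finger_gap: 0.0515
time: 38.4
position: [0.5498, -0.2203, 0.2267]
ee_rot: [[-0.122, 0.993, -0.001], [0.993, 0.122, 0.0], [0.0, -0.0, -1.0]]
ft_force: [0.7, 1.2, -1.1]
finger_gap: 0.0855
t 38.4 pos [ 0.5498 -0.2203  0.2267] F [ 0.7  1.2 -1.1] M [-0.04  0.04  0.05] gap 0.0855
[[-0.122, 0.993, -0.001], [0.993, 0.122, 0.0], [0.0, -0.0, -1.0]] [ 0.65  0.39 -0.48  1.74  0.2   1.06  0.22]
bolt 704 [ 0.5437 -0.1658  0.0835] 0.0835 tilt [-0.001 -0.003]
drift 733 [ 0.5579 -0.2752  0.113 ] 0.1131 tilt [ 0.004 -0.029]
```

View pics/w16.png

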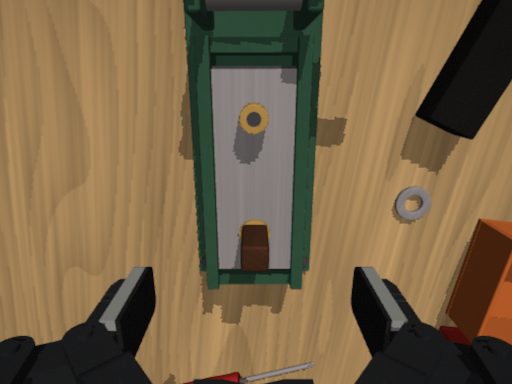

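View pics/top1.png

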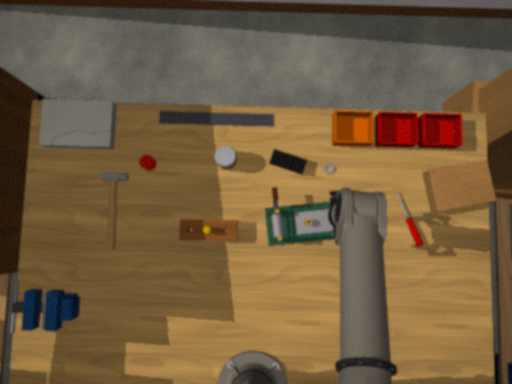

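Bolt at (254,118) and drift at (255,245) both stand upright and seated in the wrist view. In the top view the bystanders are in place and the gripper is clear. Handing in.

```bash
python3 -c "
from plant import bot
print(bot.finish_job())"
```

```text
the job is handed in; nothing more can be done
None
```

The job is done and handed in at about 38 s. The drift is seated in the red-ringed hole with the holes in line, and the bolt is fully home in the plate's other hole.

- **Drift:** I went down in 1–2 mm steps, giving way sideways to what I felt. Side force stayed near the plate's own 2.5 N friction, about 3.4 N at most in the readings. The plate slid roughly 4 mm towards −y. The collar sat down with about 6–7 N, and I let go.
- **Bolt:** It passed through both plate and nut bar with at most about 2.5 N sideways. The head seated at about 3.5 N, and I let go.

**Last checks:**

| Check | Measured | Expected |
|---|---|---|
| Drift handle top after release | 113.6 mm | 114 mm |
| Drift handle top at the end | 113.1 mm | 114 mm |
| Bolt head top | 83.5 mm | 84 mm |
| Distance between drift and bolt | 110.3 mm | 110 mm |

- **Height readings:** They are all slightly low but within the 2 mm calibration.
- **Drift tilt:** The fit to the handle top gave a slope of about 1.7° along y. The fit included the rounded edges, the drift looks upright in the image, and I did not check it further.
- **Surroundings:** The awl and the other bystanders looked unmoved, and the gripper was open and clear above.
- **Forces:** They were read at the end of each step, so a brief peak between readings would not have shown.

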